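Free a cast dish from its plaster mould

ROBOT

A 7-joint arm with a two-finger parallel gripper is mounted at the origin on the work surface. World frame = base frame: x ahead of the robot, y to its left, z up, the work surface at z = 0. Lengths are in mm, angles in rad, forces in N, time in s.
With the tool pointing down it reaches from about 400 to 900 mm from the base axis. Payload 5.6 kg.
Tool frame: the origin (TCP) lies at the very end of the fingers, on their centre line; the grasp point (between the pads) lies arm.pinch_z behind it (arm.pinch_z is the distance from the TCP to the grasp point, in mm); z points along the fingers, y is the line along which they close (so a half turn about z gives the same grasp; the last joint's range is limited). The gripper opens to 92 mm and grips with 3 to 60 N. Pads are 20 mm wide; open, the fingers measure 128 mm over their backs; the gripper's body (75 mm by 189 mm) begins 69 mm behind the grasp point.
Start: joints at [-1.352, 0.468, -0.012, 1.603, 0.006, 1.071, -0.056], TCP at [168.274, 627.848, 214.592] pointing down, gripper open.
Joint ranges: [-2.53, 2.53], [-0.31, 2.02], [-1.57, 1.55], [0.28, 2.44], [-1.29, 4.43], [0.15, 1.84], [-2.92, 2.92]. Speed limits (rad/s): [2.57, 2.57, 3.14, 3.14, 3.14, 3.14, 3.14].

INTERFACE

Orientations are given as [roll, pitch, yaw] about the fixed x, y, z axes, in that order (R = Rz(yaw) Ry(pitch) Rx(roll)).
In Python, from plant import arm gives the robot as it stands. The module is installed in compiled form; this text tells all that it offers. Calls block until the motion is done:
- arm.move_to(position, orientation): joint-space move of the TCP to a pose.
- arm.move_straight(position, frame=None, vel=150, until_force=None): straight line of the TCP; frame=None keeps the orientation; vel is the mean speed in mm/s. With until_force (N) it stops when the force on the tool has changed by that much, and returns True; else False.
- arm.set_joints(angles): joint-space move.
- arm.set_gripper(opening, effort=None): opening from 0.0 (shut) to 1.0 (fully open); effort is the grip in N (None keeps the last); returns when the fingers have stopped.
- arm.sleep(seconds).
- arm.ik(position, orientation): joint angles nearest the present ones, or None.
- arm.snapshot(name): name is "scene" or "top" or "wrist"; returns a dict with "pixels" (420x560x3 uint8, red, green, blue), "fx", "fy", "cx", "cy" (pixels), "world_to_cam" (4x4, takes a point from world to camera coordinates). Camera axes: x right, y down, z forward; pixel columns grow to the right and rows downward; lengths in mm; the calibration is good to about 2 mm. A picture is of the moment at which its call begins. There is no depth.
A pose or a line that the arm cannot do raises arm.Unreachable and nothing moves.
- arm.hand_in(): hands the job in; it is judged then, once.
Readings, each from a call of its own:
- arm.get_clock(): time.
- arm.get_qpos(): joint angles.
- arm.get_qvel(): joint speeds.
- arm.get_joint_torque(): joint torques, N m.
- arm.get_position(): TCP position.
- arm.get_tcp_rot(): TCP orientation.
- arm.get_wrist_force(): force on the tool from outside, world axes, zero at the start.
- arm.get_moment(): the same for the moment, N m.
- arm.get_grip_width(): opening from 0.0 (shut) to 1.0 (fully open).
- arm.get_grip_force(): force on a finger pad.
Only numpy, scipy, OpenCV 4.12 (cv2) and the standard library are available. Lean on these libraries where they do the work, as an engineer would, in place of code of your own. Each camera call takes 0.05 s, during which the arm holds its last target. There are 200 camera calls.

TASK

Take the terracotta-coloured dish out of the white plaster mould and stand it, right way up, in the middle of the blue banding wheel. One end of its rim is tucked under the steel bar and two brass spring balls hold its sides, so pull the free end up past the balls, then ease it out from under the bar, tilting it only as far as it goes freely and never forcing it: it is unfired and chips easily. Set it down gently and leave the three small bowls where they are.

Things in the scene. Friction and masses are not known exactly. Their poses are not given: they have to be found in the camera images.
- dish: The cast: a terracotta-coloured oblong dish, 160 (x) x 60 (y) x 22 mm high, about 0.24 kg. A flat rim 160 x 60 mm and 8 mm thick is its top; under it a body 104 x 42 mm and 14 mm deep hangs in the mould; the hollow is 92 x 30 mm. Origin: centre of the underside, 22 mm below the rim's top; x along its length, z up. At the start x points to its free end. Both ends are alike.
- mould: White plaster mould fixed to the table, 200 x 120 mm. Origin on the table under the middle of the seated dish; x points along the dish to its free end, z up. The rim lies on a ledge 50 mm up (rim top 58 mm), x = -80 to +80; the body hangs in a cavity x = -62 to +70, y = -24 to +24, floor 31 mm up. Cheeks flush with the rim at both sides, |y| = 32.5 to 60, x = -110 to +30.
- bar_edge (a point): Point on the ledge below the front edge of the grey steel bar over the tucked end, at mould (-54, 0, 50) mm, axes as the mould's. Bar: x = -110 to -54, about 79 mm up; pocket ends at x = -83. The rim is tucked 24 to 28 mm deep with 1.5 to 3.5 mm play above it, unseen, other each time: more draw lets it tilt more. The body clears the ledge at the free end from 6.1 degrees of tilt.
- free_end (a point): Middle of the rim's top near its free end as seated, at mould (60, 0, 58) mm, axes as the mould's. From x = +30 to +90 the mould is only 56 mm wide above 25 mm, open outwards, so fingers reach both long edges of the rim here (60 mm apart). Nothing stands above the ledge beyond this end.
- catch_left (a joint): Brass spring ball, 24 mm across, at mould x = +15, y = +40, 65 mm up, in a dark housing (x = +4 to +26, top 78 mm) on the cheek; it stands 2 mm over the rim's edge. Value: metres pushed back (0 = out). Pulling the free end up with about 5 to 10 N pushes both balls back.
- catch_right (a joint): The same at y = -40.
- wheel: Blue banding wheel (turntable), 220 mm across, turning freely about its upright axis on a dark foot fixed to the table. Origin: centre of its top face, 60 mm above the table, z up.
- bowl_green: Small green bowl, 80 mm across, 48 mm high, beside the mould; origin under its centre.
- bowl_amber: Small amber-brown bowl, 80 mm across, 48 mm high, beside the mould; origin under its centre.
- bowl_cream: Small cream bowl, 80 mm across, 48 mm high, farther back; origin under its centre.
Mind the look-alikes: they are no part of the job. Of the things that look like the part that bears wheel, the largest one is meant.

How it is judged (in metres and radians):
On the way:
1. the dish is out of the mould, in the fingers (z of dish in the frame of mould above 0.055 m and distance between dish and mould above 0.08 m and contact force between the fingers and dish above 0.5 N), for 0.1 s.
At the end, for the whole second after the job is handed in: The dish stands on its base, level within 3 degrees, on the wheel, its centre within 20 mm of the wheel's centre, at rest and released (horizontal distance between dish and wheel below 0.02 m and z of dish in the frame of wheel between -0.003 and 0.004 m and not (angle between dish's own z axis and vertical above 0.05 rad) and linear speed of dish below 0.02 m/s and contact force between dish and wheel above 0.5 N); the robot touches nothing.
It fails at once if the dish is forced in the mould (more than 120 N between them) (contact force between dish and mould above 120 N).
It fails at once if the dish is banged down on the wheel (more than 40 N) (contact force between dish and wheel above 40 N).
It fails at once if the dish drops onto the wheel (faster than 0.28 m/s in the last 15 mm) (horizontal distance between dish and wheel below 0.06 m and z of dish in the frame of wheel below 0.015 m and linear speed of dish above 0.28 m/s).
It fails at once if the dish tips more than 60 degrees (angle between dish's own z axis and vertical above 1.05 rad).
It fails at once if a small bowl is moved more than 20 mm (distance of any of bowl_green, bowl_amber, bowl_cream from where it was at the start of the episode above 0.02 m).
It also fails if it takes over 58 s, if anything falls off the work surface, if the arm or the gripper's body presses on something with over 40 N, if the wrist force passes 120 N, or if a joint passes its speed limit or range.

## Working session

There is one attempt and no reset: what is moved stays moved. The work goes in short steps, each a Python script; the robot and the scene stay as the last script left them, time stands still between calls to the robot, and variables do not carry over. Pictures are saved under pics/ and viewed, at most 10 in all, crops included, and the job is handed in when it is done.

```bash
mkdir -p pics
python3 - <<'E'
from plant import arm
import cv2,numpy as np,pickle
for n in("top","scene"):
    s=arm.snapshot(n); pickle.dump(s,open(n+".pkl","wb"))
    cv2.imwrite(f"pics/{n}0.png",s["pixels"][:,:,::-1])
    print(n,s["fx"],s["cx"],s["cy"],np.round(s["world_to_cam"],3).tolist())
print(arm.pinch_z,arm.get_tcp_rot(),arm.get_clock(),arm.get_position())
E
```

```text
top 487.40349144076765 282.3488402138436 210.70770976258447 [[0.015, -1.0, 0.017, 23.124], [-0.996, -0.017, -0.084, 488.439], [0.084, -0.016, -0.996, 1444.991], [0.0, 0.0, 0.0, 1.0]]
scene 380.907285043746 270.98632066876127 201.86528081857978 [[0.783, 0.622, 0.006, -402.408], [0.387, -0.48, -0.787, -96.356], [-0.487, 0.618, -0.617, 1291.424], [0.0, 0.0, 0.0, 1.0]]
18.700000000000003 [-3.14004358e+00  1.03257683e-04  2.87970591e+00] 0.1 [168.16089321 627.34758207 213.75037818]
```

View pics/top0.png

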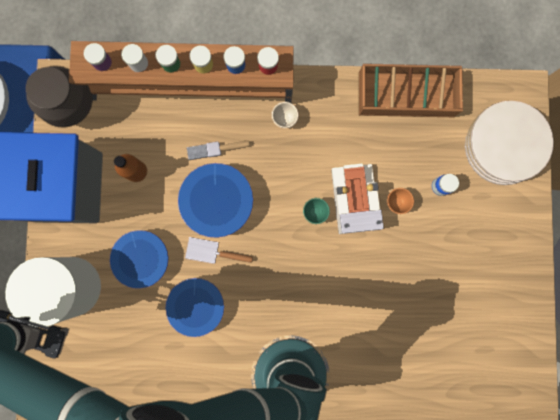

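View pics/scene0.png

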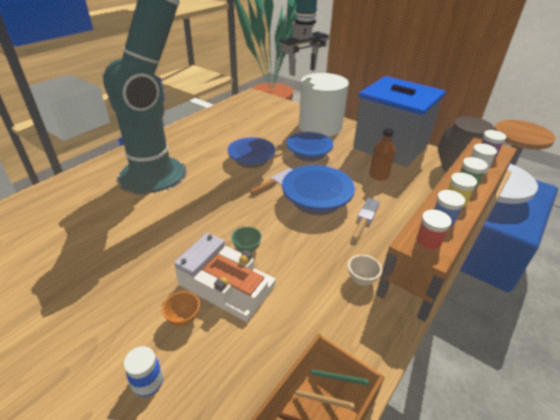

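The top view shows the mould near (357,195), with its bar at the bottom (about 360,220) and the free end pointing up and away from the robot. The big blue wheel is at (215,200), and the green and amber bowls are at (316,211) and (401,201). Next I'll locate these and look from close by.

```bash
cat > h.py <<'E'
from plant import arm
import cv2,numpy as np,pickle
from scipy.spatial.transform import Rotation as Ro
def p2w(s,uv,z):
    W=np.array(s["world_to_cam"]);R,t=W[:3,:3],W[:3,3];c=-R.T@t
    d=R.T@np.array([(uv[0]-s["cx"])/s["fx"],(uv[1]-s["cy"])/s["fy"],1]);return c+d*(z-c[2])/d[2]
def w2p(s,P):
    q=np.array(s["world_to_cam"])@np.append(P,1);return [s["fx"]*q[0]/q[2]+s["cx"],s["fy"]*q[1]/q[2]+s["cy"]]
E
python3 - <<'E'
from h import *
for n in("top","scene"):
    s=pickle.load(open(n+".pkl","rb")); hsv=cv2.cvtColor(s["pixels"],cv2.COLOR_RGB2HSV)
    m=cv2.inRange(hsv,(100,120,60),(125,255,255))
    for c in cv2.findContours(m,0,2)[0]:
        if cv2.contourArea(c)>900:
            e=cv2.fitEllipse(c); print(n,np.round(e[0]),np.round(e[1]),p2w(s,e[0],60).round(1))
s=pickle.load(open("top.pkl","rb"))
print(p2w(s,(357,190),58))
p=p2w(s,(357,195),58)
for yaw in (0,1.57,-1.57,3.1): print(yaw,arm.ik([p[0]-60,p[1],330],[3.14159,0,yaw]))
im=s["pixels"][150:245,290:425,::-1]; cv2.imwrite("pics/topc.png",cv2.resize(im,None,fx=5.5,fy=5.5,interpolation=2))
E
```

```text
top [194. 307.] [55. 57.] [202.7 279.3  60. ]
top [139. 259.] [55. 57.] [337.9 443.8  60. ]
top [215. 200.] [72. 73.] [513.1 228.   60. ]
top [ 41. 147.] [ 79. 193.] [660.  743.3  60. ]
scene [513. 244.] [ 47. 118.] [1032.   315.9   60. ]
scene [318. 187.] [42. 71.] [520.8 215.1  60. ]
scene [406.  95.] [30. 90.] [ 445.8 1041.2   60. ]
scene [45. 17.] [51. 93.] [-2205.6   753.     60. ]
[ 549.71349386 -187.60029111   58.        ]
0 [-0.58030195  0.15139602  1.0119133   1.84151214 -0.13646656  1.22236821
 -1.09752041]
1.57 [-0.75623005  0.2131577   1.25482873  1.84695523 -0.21463201  1.23477034
  0.56273401]
-1.57 [-0.82850463  0.28404848  1.39220293  1.84865858 -0.29442892  1.25436026
 -2.49030045]
3.1 [-0.6947863   0.18301567  1.16299664  1.84524827 -0.1783281   1.22816303
  2.05172934]
```

View pics/topc.png

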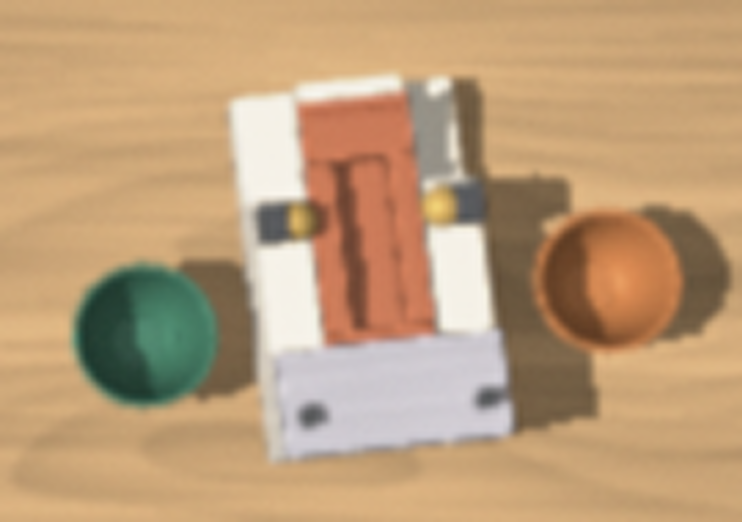

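The crop shows the dish rim's free end from (297,105) to (405,95), the bar's front edge from (275,352) to (500,332), and the balls at (300,220) and (440,205). I'll compute a rough pose and look with the wrist camera.

Run:
```python
from h import *
s=pickle.load(open("top.pkl","rb"))
f=lambda u,v,z:p2w(s,(290+(u+.5)/5.5-.5,150+(v+.5)/5.5-.5),z)[:2]
a=f(299,105,58);b=f(405,95,58);c=f(325,345,58);d=f(432,335,58)
print(a,b,c,d,np.linalg.norm(a-b))
ax=(a+b-c-d)/2;yaw=np.arctan2(ax[1],ax[0]);print("len",np.linalg.norm(ax),"yaw",yaw)
e=np.array([np.cos(yaw),np.sin(yaw)])
o=(a+b)/2-80*e;print("mould o",o)
print("balls",f(300,220,65),f(440,205,65),"mid-15:",(f(300,220,65)+f(440,205,65))/2-15*e)
# wrist look: tool y along mould y, pointed down
for k in(0,np.pi):
    R=Ro.from_euler('xyz',[np.pi,0,yaw+k]); print(k,arm.ik([*(o+0*e),300],R.as_euler('xyz')))
R=[np.pi,0,yaw]
arm.move_to([*(o+20*e),300],R)
s=arm.snapshot("wrist");pickle.dump(s,open("w1.pkl","wb"));cv2.imwrite("pics/w1.png",s["pixels"][:,:,::-1])
print(arm.get_clock(),arm.get_position(),arm.get_tcp_rot(),w2p(s,[*o,58]))
```

```text
[ 612.52643537 -148.78382391] [ 619.0005418  -205.92221362] [ 483.31829304 -163.27360155] [ 489.62412252 -220.54073735] 57.503996670235715
len 130.10886663666653 yaw 0.11209593805178793
mould o [ 536.26558247 -186.30192506]
balls [ 549.35686086 -148.59931432] [ 558.71916671 -223.44673491] mid-15: [ 539.13215639 -187.70094454]
0 [-0.54760795  0.37090894  1.06996472  1.75780163 -0.34548044  1.21932601
 -0.84327436]
3.141592653589793 [-0.52098768  0.35529076  1.02671042  1.75665012 -0.32336078  1.21300051
  2.27646665]
3.3167 [ 556.44179356 -183.21677581  299.80925625] [-3.14135297e+00  2.57149408e-04  1.13646371e-01] [np.float64(277.86024141051723), np.float64(189.12585014552147)]
```

View pics/w1.png

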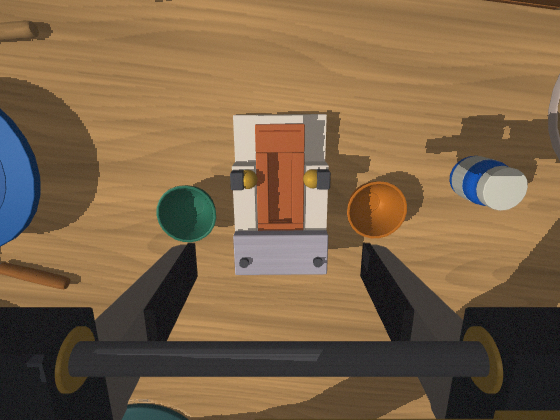

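The wrist view shows the mould square to the image, with the rim end corners at about (256,124) and (305,124), the bar's edge at row 231, and the balls at (250,180) and (311,180). The bowls are clear of the fingers' path. I'll refine this by colour fit, then look at the wheel again on the way later.

Run:
```python
from h import *
s=pickle.load(open("w1.pkl","rb"));hsv=cv2.cvtColor(s["pixels"],cv2.COLOR_RGB2HSV)
m=cv2.inRange(hsv,(0,100,60),(16,255,255));m[:,:240]=0;m[:,322:]=0;m[:110]=0;m[240:]=0
ys,xs=np.nonzero(m);print(xs.min(),xs.max(),ys.min(),ys.max())
r=np.arange(128,225)
r=np.array([v for v in r if not 168<v<192 and m[v].any()])
L=np.array([np.nonzero(m[v])[0][0]-.5 for v in r]);Rr=np.array([np.nonzero(m[v])[0][-1]+.5 for v in r])
mid=(L+Rr)/2;pl=np.polyfit(r,mid,1);print(pl,"width",np.median(Rr-L))
print(L[::8],Rr[::8])
top=np.median([np.nonzero(m[:,u])[0][0]-.5 for u in range(260,301)]);bot=np.median([np.nonzero(m[:,u])[0][-1]+.5 for u in range(262,299)])
print(top,bot)
A=p2w(s,(np.polyval(pl,top),top),58)[:2];B=p2w(s,(np.polyval(pl,bot),bot),58)[:2]
yaw=np.arctan2(*(A-B)[::-1]);print("A",A,"B",B,"yaw",yaw,"vis len",np.linalg.norm(A-B))
e=np.array([np.cos(yaw),np.sin(yaw)]);print("o",A-80*e)
# mould far end (x=+90 or 100?), bar edge at z 79
for v,z in((114.5,50),(231,79),(274.5,79)):
    print(v,z,(p2w(s,(281,v),z)[:2]-(A-80*e))@e)
b=(p2w(s,(250,180),65)[:2]+p2w(s,(311,180),65)[:2])/2;print("balls o",b-15*e)
```

```text
240 321 110 230
[7.15918599e-03 2.78512397e+02] width 48.0
[254.5 254.5 255.5 255.5 255.5 255.5 256.5 256.5 256.5 257.5] [304.5 304.5 304.5 303.5 303.5 303.5 303.5 303.5 303.5 302.5]
109.5 229.5
A [ 632.68159553 -177.02490291] B [ 482.40804315 -195.47247913] yaw 0.12214881819272687 vis len 151.40163015779882
o [ 553.2776672  -186.77252647]
114.5 50 74.06840483156945
231 79 -65.43646921763414
274.5 79 -125.89429315305557
balls o [ 534.98564271 -189.86908827]
```

```bash
cat >> h.py <<'E'
O=np.array([535.7,-188.5]);YAW=0.12
ex=np.array([np.cos(YAW),np.sin(YAW)]);ey=np.array([-ex[1],ex[0]])
def M(x,y,z):return np.array([*(O+x*ex+y*ey),z])
def F():
    f=arm.get_wrist_force();return np.round([f[:2]@ex,f[:2]@ey,f[2]],2)
E
python3 - <<'E'
from h import *
r=[np.pi,0,YAW]
arm.move_to(M(60,0,110),r); print(F(),arm.get_moment())
print(arm.move_straight(M(60,0,42),vel=80,until_force=6),arm.get_position()[2],F())
arm.set_gripper(0.55,effort=5);print(arm.get_grip_width()*92,arm.get_grip_force(),F())
s=arm.snapshot("wrist");pickle.dump(s,open("w2.pkl","wb"));cv2.imwrite("pics/w2.png",s["pixels"][:,:,::-1])
print(arm.get_clock())
E
```

```text
[ 0.42 -1.    1.19] [-0.04714477  0.13845759  0.03393966]
False 42.37382064411832 [-1.37  0.19 -0.19]
60.22275954163864 5.001910552382469 [-0.8   1.23  2.72]
5.75
```

View pics/w2.png

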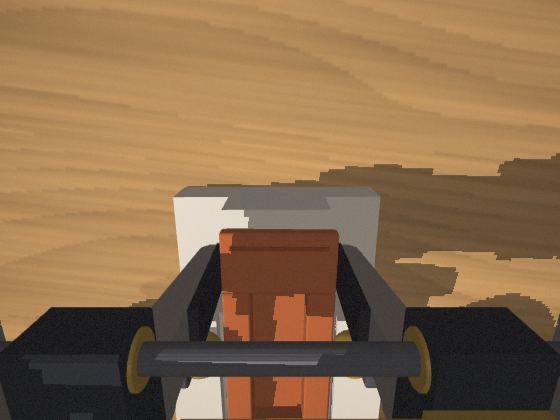

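The dish is gripped evenly: the gap is 60.2 mm and the rim end is at row 230, between the pads. Now I'll tighten, then tilt and draw in small steps while watching the force.

```bash
cat >> h.py <<'E'
def pose(s,th,lift=0):
    t=np.radians(th);c,n=np.cos(t),np.sin(t);vx,vz=140,-8
    return M(-80+s+vx*c-vz*n,0,50+lift+vx*n+vz*c),[np.pi,-t,YAW]
def go(s,th,lift=0,vel=20):
    p,r=pose(s,th,lift);arm.move_straight(p,frame=r,vel=vel)
    f=F();print(s,th,lift,f,np.round(arm.get_moment(),2),round(arm.get_grip_width()*92,1),round(arm.get_clock(),2));return f
E
python3 - <<'E'
from h import *
s=pickle.load(open("w2.pkl","rb"));p=p2w(s,(279,230),58);print("rim end rel mould",(p[:2]-O)@ex,"pos",(arm.get_position()[:2]-O)@ex,arm.get_position()-M(60,0,42))
arm.set_gripper(0.5,effort=45);print(F(),arm.get_grip_width()*92)
for th in(.7,1.4,2.1,2.6):
    f=go(0,th)
    if np.abs(f).max()>30:break
E
```

```text
rim end rel mould 82.65560401472847 pos 60.17844999282918 [0.14858675 0.25838457 0.17759626]
[-0.08  2.59  2.77] 59.63816129202562
0 0.7 0 [ 1.14  2.47 -2.19] [ 0.4  -0.06 -0.01] 59.1 6.22
0 1.4 0 [ 1.23  2.62 -1.99] [ 0.54  0.06 -0.05] 59.7 6.47
0 2.1 0 [ 0.25  1.68 -2.93] [ 0.6   0.14 -0.08] 59.4 6.72
0 2.6 0 [ 0.68  2.65 -2.9 ] [ 0.6   0.13 -0.04] 59.3 6.97
```

Run:
```python
from h import *
f0=F()
for s,th in((3,2.7),(6,3.2),(9,3.9),(11,4.5),(13,5.2),(15,6.2)):
    f=go(s,th)
    if np.abs(f-f0).max()>18:print("stop");break
s=arm.snapshot("wrist");pickle.dump(s,open("w3.pkl","wb"));cv2.imwrite("pics/w3.png",s["pixels"][:,:,::-1])
```

```text
3 2.7 0 [-4.73  2.24 -3.63] [ 0.47  1.33 -0.19] 59.7 7.27
6 3.2 0 [-4.35  2.31 -4.  ] [ 0.46  1.31 -0.07] 59.4 7.58
9 3.9 0 [-5.29  2.17 -3.34] [ 0.49  1.44 -0.08] 59.7 7.9
11 4.5 0 [-4.92  2.62 -2.83] [ 0.4   1.4  -0.05] 59.6 8.18
13 5.2 0 [-4.42  3.19 -1.71] [ 0.39  1.34 -0.12] 59.6 8.46
15 6.2 0 [-5.28  2.9  -1.3 ] [ 0.42  1.56 -0.08] 58.8 8.77
```

View pics/w3.png

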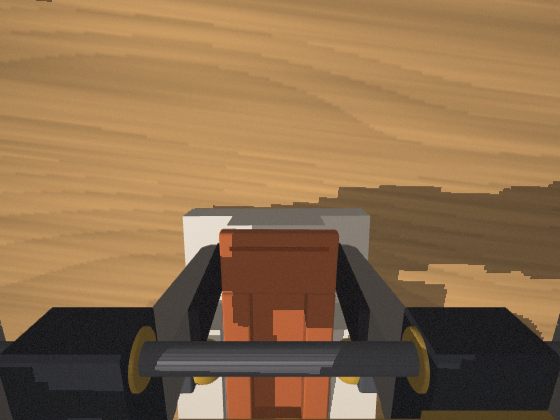

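The dish is moving with the fingers (rim end still at row 230) and forces stay around 5 N. Continuing the draw.

Run:
```python
from h import *
f0=F();ok=True
for s,th,l in((16.5,7,0),(18.5,8,0),(22,8.5,.5),(26,9,1),(31,9,1.5),(36,9,2.5)):
    f=go(s,th,l)
    if np.abs(f-f0).max()>15:print("stop");ok=False;break
if ok:
    f=go(44,9,6,30)
    p,r=pose(46,9,25);print(arm.move_straight(p,frame=r,vel=50,until_force=15),F())
    p,r=pose(46,5,110);arm.move_straight(p,frame=r,vel=100);print(F(),arm.get_moment())
    s=arm.snapshot("scene");pickle.dump(s,open("s4.pkl","wb"));cv2.imwrite("pics/s4.png",s["pixels"][:,:,::-1])
```

```text
16.5 7 0 [-4.71  2.5  -2.18] [ 0.4   1.6  -0.07] 59.5 9.08
18.5 8 0 [-4.97  1.95 -2.43] [ 0.38  1.49 -0.11] 59.4 9.38
22 8.5 0.5 [-4.99  2.77 -2.36] [ 0.45  1.59 -0.1 ] 59.5 9.72
26 9 1 [-5.19  1.98 -1.76] [ 0.35  1.47 -0.13] 59.3 10.08
31 9 1.5 [-4.98  3.25 -1.66] [ 0.43  1.38 -0.01] 59.3 10.48
36 9 2.5 [-4.72  2.6  -3.37] [ 0.44  1.42 -0.07] 59.5 10.89
44 9 6 [-4.69  1.9  -2.81] [ 0.36  1.15 -0.09] 58.9 11.33
False [ 0.62 -0.35 -1.26]
[-0.1  -0.08 -1.48] [-0.01127086  0.13573029 -0.04302602]
```

View pics/s4.png

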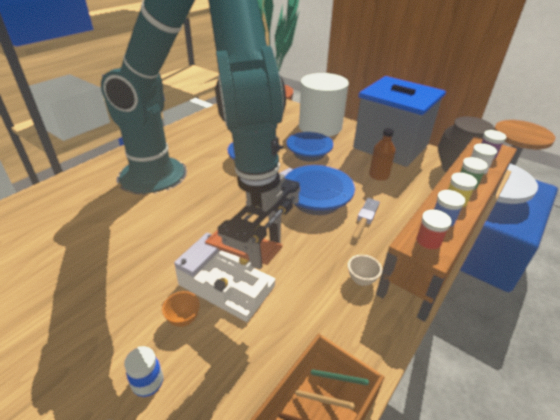

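The dish is out of the mould, held nearly level in the fingers with nothing touching it. Next I'll carry it high to a viewpoint short of the wheel and measure the wheel from there.

Run:
```python
from h import *
p=arm.get_position();r=[np.pi,0,YAW]
arm.move_straight([p[0],p[1],270],frame=r,vel=120)
arm.move_to([430,225,300],r);print(arm.get_clock(),F(),arm.get_grip_width()*92)
s=arm.snapshot("wrist");pickle.dump(s,open("w5.pkl","wb"))
hsv=cv2.cvtColor(s["pixels"],cv2.COLOR_RGB2HSV);m=cv2.inRange(hsv,(95,120,50),(128,255,255))
im=s["pixels"][:,:,::-1].copy()
c=max(cv2.findContours(m,0,1)[0],key=cv2.contourArea);cv2.drawContours(im,[c],-1,(0,255,255),1);cv2.imwrite("pics/w5.png",im)
h=cv2.convexHull(c)[:,0].astype(float);W=np.array([p2w(s,q,60)[:2] for q in h])
from scipy.optimize import least_squares
g=least_squares(lambda v:np.hypot(*(W-v[:2]).T)-v[2],[513,228,110],loss='soft_l1');print(g.x,np.abs(g.fun).round(1).max(),len(W))
g=least_squares(lambda v:np.hypot(*(W-v[:2]).T)-110,[513,228],loss='soft_l1');print(g.x)
t=pickle.load(open("top.pkl","rb"));hs=cv2.cvtColor(t["pixels"],cv2.COLOR_RGB2HSV);m=cv2.inRange(hs,(100,120,60),(125,255,255));m[:,:170]=0;m[:150]=0;m[245:]=0
c=max(cv2.findContours(m,0,1)[0],key=cv2.contourArea);W=np.array([p2w(t,q,60)[:2] for q in cv2.convexHull(c)[:,0].astype(float)])
print(least_squares(lambda v:np.hypot(*(W-v[:2]).T)-v[2],[513,228,110],loss='soft_l1').x)
```

```text
15.5083 [ 0.43  0.5  -1.39] 59.3323658498441
[511.94853195 227.33234635 108.92389446] 0.5 61
[512.11034943 227.06644876]
[513.80200132 227.79396523 107.12459688]
```

View pics/w5.png

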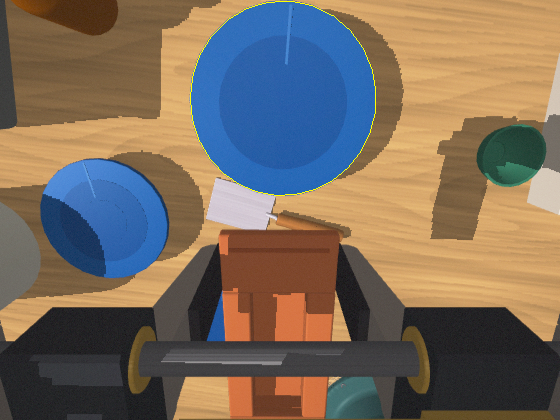

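The whole wheel is in view, centred at about (283,98), which fits world (512.5, 227.4). The dish still sits straight in the fingers. Placing it now.

Run:
```python
from h import *
C=np.array([512.5,227.4]);t=C+59*ex;r=[np.pi,0,YAW]
arm.move_straight([*t,150],frame=r,vel=120)
arm.move_straight([*t,80],vel=60);arm.sleep(.3);print(F(),arm.get_position())
hit=arm.move_straight([*t,64],vel=12,until_force=2.5);print(hit,arm.get_position(),F(),arm.get_moment(),arm.get_clock())
s=arm.snapshot("scene");cv2.imwrite("pics/s6.png",cv2.resize(s["pixels"][110:250,220:420,::-1],None,fx=4,fy=4,interpolation=2))
```

```text
[ 0.47  0.36 -1.8 ] [571.11477141 234.5735776   80.1807973 ]
True [571.49237927 234.50307835  71.13425243] [1.17 0.19 1.1 ] [ 0.03010157  0.01078193 -0.0176487 ] 19.8333
```

View pics/s6.png

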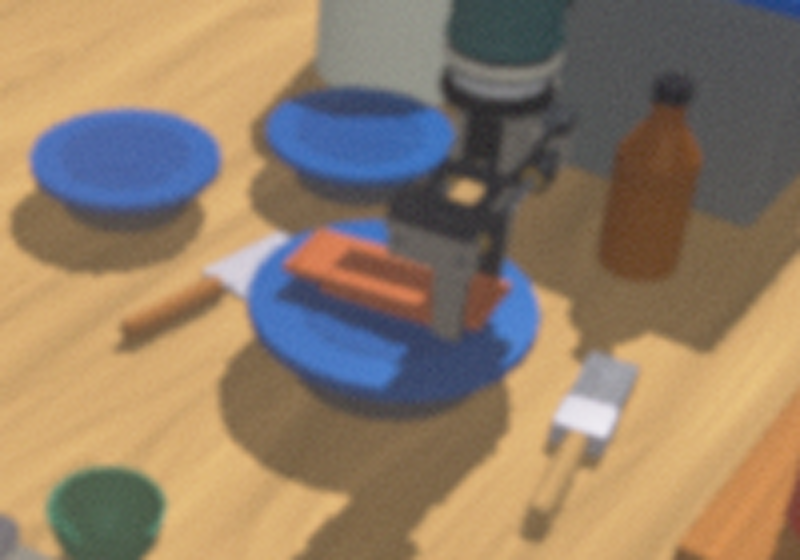

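The force shows contact at TCP 71, about 5 mm early, so the inner end is probably sagging slightly. I'll ease down so it levels in the pads.

Run:
```python
from h import *
C=np.array([512.5,227.4]);t=C+59*ex
arm.set_gripper(0.5,effort=25);print(F(),arm.get_position()[2])
for z in(70,69,68,67,66.3,65.8):
    arm.move_straight([*t,z],vel=10);arm.sleep(.1);f=F();print(z,arm.get_position()[2].round(2),f,arm.get_moment().round(2))
    if f[2]>9:break
s=arm.snapshot("wrist");cv2.imwrite("pics/w7.png",s["pixels"][:,:,::-1]);print(arm.get_clock())
```

```text
[ 1.48 -0.8   1.89] 70.82972236138998
70 70.0 [0.94 0.66 1.63] [ 0.01  0.02 -0.01]
69 68.97 [1.85 0.16 2.  ] [ 0.05 -0.01  0.05]
68 67.97 [1.73 0.09 1.22] [0.05 0.05 0.01]
67 66.97 [1.42 0.09 1.36] [ 0.08  0.11 -0.01]
66.3 66.31 [1.11 0.23 0.18] [ 0.08  0.04 -0.06]
65.8 66.23 [-0.55  0.82  5.5 ] [ 0.04  0.37 -0.01]
22.25
```

The dish seated flat at TCP 66.2, as predicted. Releasing it and checking.

Run:
```python
from h import *
t=np.array([512.5,227.4])+59*ex
arm.move_straight([*t,66.2],vel=5);arm.set_gripper(.72);arm.set_gripper(.95);print(F(),arm.get_grip_force())
arm.move_straight([*t,180],vel=70);arm.move_to([430,225,300],[np.pi,0,YAW]);print(arm.get_clock())
s=arm.snapshot("wrist");im=s["pixels"]
hsv=cv2.cvtColor(im,cv2.COLOR_RGB2HSV);m=cv2.inRange(hsv,(0,130,60),(14,255,255));m[240:]=0;m[:,:180]=0;m[:,385:]=0
c=cv2.convexHull(max(cv2.findContours(m,0,1)[0],key=cv2.contourArea));b=cv2.minAreaRect(c);print(b,p2w(s,b[0],82))
q=np.array([p2w(s,v,82)[:2] for v in cv2.boxPoints(b)]);print(np.hypot(*(q-np.roll(q,1,0)).T),q.mean(0)-[512.5,227.4])
im=im[:,:,::-1].copy();cv2.imwrite("pics/w8.png",im)
```

```text
[-0.74 -0.35 -0.45] 0.0
25.8417
((287.0, 100.0), (150.0, 56.0), 90.0) [517.7578074  225.39355947  82.        ]
[158.69216921  58.31749187 158.75624056  65.98993771] [ 0.40151451 -2.63563795]
```

View pics/w8.png

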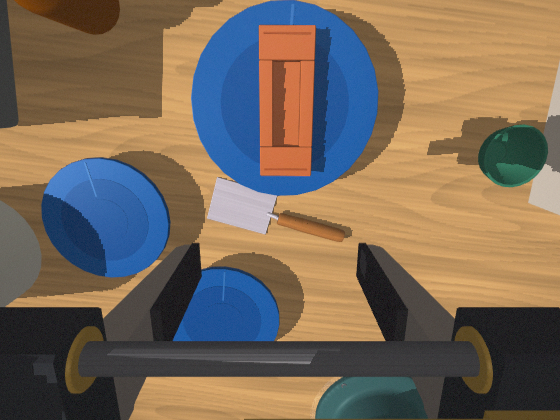

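The dish stands upright at about (287,100), within roughly 3 mm of the wheel's centre. It has been released and the arm is clear.

```bash
python3 -c "
from plant import arm
print(arm.hand_in())"
```

```text
the job is handed in; nothing more can be done
None
```

The dish came out of the mould without being forced and stands upright on the blue wheel, about 3 mm off centre by the camera; I didn't disturb the bowls, and the job was handed in at about 26 s, though the hand-in gave no verdict.

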